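# Stand the bottle up with the tilting cradle and tray it

### The job

The round white bottle lies on the rollers of the tilting labelling cradle. Swing the cradle all the way up by its red side handle so that the bottle comes to stand on the cradle's foot plate, then take the bottle off and set it down upright, without dropping it, in the gap between the two round bottles on the steel tray, without shoving or tipping those or the beaker standing behind. Finally fold the empty cradle all the way back down for the next bottle.

Things in the scene. Friction and masses are not known exactly. Their poses are not given: they have to be found in the camera images.
- bottle: white round bottle with a round cap, 175 mm tall, about 0.2 to 0.4 kg: body 70 mm in diameter up to 137 mm, cap 40 mm in diameter from about 141 to 175 mm. Origin: centre of its underside; z runs along the bottle to the cap. It starts lying in the cradle, its underside against the foot plate and its cap towards the cradle's +y. Solid and rigid; the cap does not come off.
- cradle: fixed grey base plate of the labelling cradle, 100 mm (x) by 232 mm (y, from -96 to +136 mm), its top 8 mm over the table. Origin: on the table under the hinge; z up. Hinge axis along x, 20 mm above the origin. With the bed down the bottle lies along +y of this frame, its axis 74.5 mm over the table; with the bed up it stands with its axis at x 0, y -54.5 mm and its underside 20 mm over the table, free to be lifted straight off by the cap.
- cradle_bed (a joint): angle of the tilting bed (aluminium plate with four rubber rollers and a foot plate): 0 folded down flat, 1.571 fully up against its stop. The hinge turns about +x of the cradle, so the free end (+y) rises and swings over towards -y. Light friction (0.06 N m); lifting bed and bottle takes about 5 N at the handle. Fully up it stays by its own weight, with or without the bottle, and it drops when let go half-way.
- handle (a point): middle of the red handle on the tilting bed, a round grip 14 mm in diameter and 76 mm long, parallel to the hinge (cradle x), standing out free at the cradle's -x side. In the cradle's frame it is at x -95, y +110, z 48 mm with the bed down and at x -95, y -28, z 130 mm with the bed up; it moves on an arc of 113.5 mm radius about the hinge. Being round, it can turn between the fingers.
- hinge (a point): point on the hinge axis in the middle of the cradle, 20 mm above the table
- foot (a point): point on the foot plate of the tilting bed where the middle of the bottle's underside rests (it tilts with the bed); the foot plate is 66 mm wide and stands level, its top 20 mm over the table, when the bed is up
- tray: fixed low stainless tray, 130 mm (x) by 290 mm (y), inside 124 by 284 mm, flat floor 3 mm over the table, rolled rim 15 mm high. Origin: centre of its underside; y along its length.
- tray_bottle_a: round white bottle like the first one, standing on the tray near its +y end. Origin: centre of its underside. Leave it where it stands.
- tray_bottle_b: the same, near the tray's -y end. The gap between the two bottles' bodies is 96 to 124 mm wide, so the third one (70 mm) fits in the middle with 13 mm or more on each side.
- beaker_by: grey plastic beaker, 57 mm wide, 69 mm tall, standing behind the cradle; leave it where it is. Origin: centre of its underside
Things that resemble listed ones, but are neither listed nor needed, are in the scene too. Leave any purple or yellow look-alike of the tray_bottle_a alone.

How it is judged:
By the outcome, as a careful person would: the job done as asked, in the order asked, and still so for the second after the job is handed in, with the robot touching nothing.
It also fails if it takes over 72 s, if anything falls off the work surface, if the arm or the gripper's body presses on something with over 40 N, if the wrist force passes 120 N, or if a joint passes its speed limit or range.

### The arm

A 6-joint arm with a two-finger parallel gripper is mounted at the origin on a cart in front of the work surface, level with it; the furniture and walls round the work are solid. World frame = base frame: x ahead of the robot, y to its left, z up, the work surface at z = 0. Lengths are in m, angles in rad, forces in N, time in s.
With the tool pointing down it reaches from about 0.35 to 0.775 m from the base axis. Payload 7.3 kg.
Tool frame: the origin (TCP) lies at the very end of the fingers, on their centre line; the grasp point (between the pads) lies 19 mm behind it (pinch_z is the distance from the TCP to the grasp point, in m); z points along the fingers, y is the line along which they close (so a half turn about z gives the same grasp; the last joint's range is limited). The gripper opens to 92 mm and grips with 3 to 60 N. Pads are 19 mm wide; open, the fingers measure 130 mm over their backs; the gripper's body (75 mm by 190 mm) begins 47 mm behind the grasp point.
Start: joints at [1.008, 0.342, 1.524, -0, 1.275, -0.146], TCP at [0.213, 0.48, 0.227] pointing down, gripper open.
Joint ranges: [-2.53, 2.53], [-0.77, 2.02], [0.04, 2.7], [-1, 4.14], [0.28, 2.66], [-3.11, 3.11]. Speed limits (rad/s): [2.57, 2.57, 3.14, 3.14, 3.14, 3.14].

### API

Orientations are given as [roll, pitch, yaw] about the fixed x, y, z axes, in that order (R = Rz(yaw) Ry(pitch) Rx(roll)).
In Python, from cell import * gives the robot as it stands.
- The arm moves only by the tool arm_command, never from a script. Its arguments are lists of equal length, an entry for each row: "fingers": the gripper command: -1 is fully open, 1 is shut, values between are in proportion; "travel": the shift along the tool's x, y, z in m, a list of three; "dr": the turn, a rotation vector about the tool's x, y, z in degrees, a list of three. In form: {"fingers": [fingers, ...], "travel": [[x, y, z], ...], "dr": [[wx, wy, wz], ...]}. A call has 1 to 8 rows; each row is the pose to reach, as a shift and turn from the pose commanded when the call began, along the tool's axes at that moment; what a row does not reach only later rows make up. A row lasts 1/12 s, in which the tool goes at most 41.7 mm and 7.16 degrees, less where a joint would pass 70% of its speed; a pose out of reach is approached as far as the arm can. A call with a gripper value outside its range is refused whole. The fingers move at their own pace and stop on an object; "squeeze" is the grip in N (left out, the last holds). Time passes only in rows, so rows that repeat a pose let the fingers close. It gives the time, the measured TCP pose, the force, the opening and the grip force at its end, in the units of the state.
- observe(): the state, without advancing time (a new reading comes with each control period).
- read_camera(name): name is "scene" or "top" or "wrist"; returns a dict with "color" (480x640x3 uint8, blue, green, red), "z_map" (480x640 float32, m along the optical axis (not along the pixel's ray), 0 where there is no reading), "fx", "fy", "cx", "cy" (pixels), "R" (3x3) and "t" (3): a world point X has camera coordinates R X + t. Camera axes: x right, y down, z forward; pixel columns grow to the right and rows downward; lengths in m; the calibration is good to about 2 mm. The wrist camera is an equidistant fisheye: a pixel r from the principal point sees the ray r / f radians off the axis. A picture is of the moment at which its call begins.
- hand_in(): hands the job in; it is judged then, once.
The state is a dict: "time": time; "qpos": joint angles; "qvel": joint speeds; "joint_efforts": joint torques, N m; "tool_pos": TCP position; "tool_rot": TCP orientation; "contact_force": force on the tool from outside, world axes, zero at the start; "torque": the same for the moment, N m; "opening": finger opening in m; "grip_force": force on a finger pad.
Only numpy, scipy, OpenCV 4.12 (cv2) and the standard library are available. Lean on these libraries where they do the work, as an engineer would, in place of code of your own. Each camera call takes 0.05 s, during which the arm holds its last target. There are 200 camera calls.

## Working session

There is one attempt and no reset: what is moved stays moved. The work goes in short steps, Python scripts to look and compute and a tool call to move; the robot and the scene stay as the last step left them, time stands still between calls to the robot, and variables do not carry over. Pictures are saved under pics/ and viewed, at most 10 in all, crops included, and the job is handed in when it is done.

Besides the shell and the picture viewer there is one more tool, called after "Emit:" as name(argument=value, ...) on one line, values as JSON. arm_command: Moves the arm, as the interface text tells. Its arguments: {"type":"object","properties":{"fingers":{"type":"array","items":{"type":"number"}},"travel":{"type":"array","items":{"type":"array","items":{"type":"number"}}},"dr":{"type":"array","items":{"type":"array","items":{"type":"number"}}},"squeeze":{"type":"number"}},"required":["fingers","travel","dr"]}

```bash
mkdir -p pics; ls; python3 - <<'E'
from cell import *
import cv2,numpy as np
s=observe();print(s)
for n in("scene","top"):
    c=read_camera(n);cv2.imwrite(f"pics/{n}0.png",c["color"]);np.savez(f"pics/{n}0.npz",**c)
    print(n,c["fx"],c["cx"],c["cy"],c["R"],c["t"])
E
```

```text
pics
{'time': 0.0, 'qpos': array([ 1.00798814e+00,  3.42720860e-01,  1.52504177e+00, -2.94152012e-05,
        1.27540552e+00, -1.45979134e-01]), 'qvel': array([ 6.15994314e-05, -5.22101165e-04,  4.72900851e-05,  2.01756740e-03,
        2.88621455e-04,  4.07872106e-04]), 'joint_efforts': array([ 1.79928534e-04, -4.31236553e+01, -2.44225860e+01,  7.17364834e-02,
        5.58151701e-02, -1.13323679e-04]), 'tool_pos': array([0.21230307, 0.47969659, 0.2260373 ]), 'tool_rot': array([-3.14002982e+00, -2.01345396e-04,  2.72477203e+00]), 'contact_force': array([-0.2162845 ,  0.15686598, -0.07956886]), 'torque': array([ 0.02541793,  0.01938499, -0.03238517]), 'grip_force': 0.0, 'opening': 0.0915397645153107}
scene 457.9393697573617 319.51364269786484 247.5912911982405 [[ 0.9091881  -0.41625261 -0.01052478]
 [-0.22476628 -0.46934822 -0.85392761]
 [ 0.35050981  0.77874644 -0.52028536]] [-0.55128763  0.21404693  1.02996935]
top 485.53301026192815 317.1263670439182 235.23613462907517 [[-0.01750157 -0.99978723 -0.01091761]
 [-0.98434895  0.01914436 -0.17518744]
 [ 0.17535918  0.00768068 -0.98447456]] [-0.00640807  0.61190518  0.94521758]
```

View pics/scene0.png

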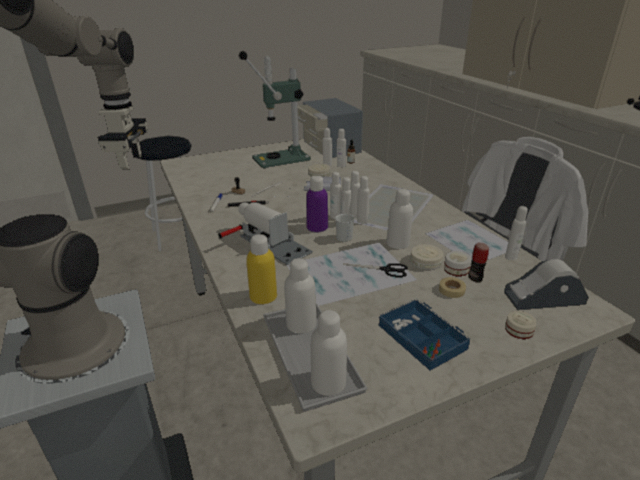

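View pics/top0.png

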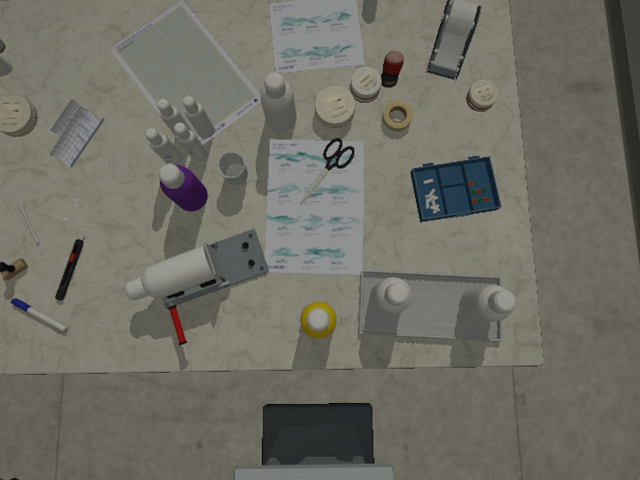

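The top view shows the cradle bottle at (180,275) with the red handle at (178,325). The tray is at (430,305), with the two white bottles' caps at (397,290) and (498,300), and the beaker is at (232,167). The look-alikes are yellow (318,320), purple (185,185) and a white bottle standing off the tray at (278,95). None of the three is on the tray or the cradle, so I leave them alone.

```bash
cat > h.py <<'E'
import numpy as np,cv2
def cloud(c):
    v,u=np.mgrid[0:480,0:640];z=c["z_map"]
    P=np.dstack([(u-c["cx"])/c["fx"]*z,(v-c["cy"])/c["fy"]*z,z])-c["t"]
    P=P@c["R"]  # R^T (p-t)
    P[z==0]=np.nan
    return P
def circ(P):
    A=np.c_[2*P[:,:2],np.ones(len(P))];s=np.linalg.lstsq(A,(P[:,:2]**2).sum(1),rcond=None)[0]
    return s[:2],np.sqrt(s[2]+s[0]**2+s[1]**2)
def project(c,X):
    p=np.atleast_2d(X)@c["R"].T+c["t"];return np.c_[c["fx"]*p[:,0]/p[:,2]+c["cx"],c["fy"]*p[:,1]/p[:,2]+c["cy"]]
E
python3 - <<'E'
from h import *
T=dict(np.load("pics/top0.npz"));S=dict(np.load("pics/scene0.npz"))
P=cloud(T);Q=cloud(S);C=T["color"].astype(int)
hs=cv2.cvtColor(T["color"],cv2.COLOR_BGR2HSV)
red=((hs[...,0]<8)|(hs[...,0]>172))&(hs[...,1]>150)&(hs[...,2]>60)
m=np.zeros_like(red);m[295:350,160:195]=1;H=P[red&m];H=H[np.isfinite(H[:,0])]
print("handle",len(H),H.min(0),H.max(0),np.median(H,0))
d=np.linalg.svd(H[:,:2]-H[:,:2].mean(0))[2][0];print("dir",d,np.degrees(np.arctan2(d[1],d[0])))
# caps: flat tops
for n,(u,v) in dict(a=(397,288),b=(502,302),by=(232,160)).items():
    q=P[v-30:v+30,u-30:u+30].reshape(-1,3);q=q[np.isfinite(q[:,0])]
    top=np.percentile(q[:,2],98);t=q[q[:,2]>top-.006]
    (x,y),r=cv2.minEnclosingCircle((t[:,:2]*1000).astype(np.float32))
    print(n,"top",top,t[:,:2].mean(0),np.array([x,y,r])/1000,len(t))
# lying bottle: white pixels
q=P[225:310,115:275];g=C[225:310,115:275]
w=(g.min(2)>0)&(q[...,2]>.085)&(q[...,2]<.125);B=q[w]
print("bottle",len(B),B.mean(0),B.max(0))
d=np.linalg.svd(B[:,:2]-B[:,:2].mean(0),full_matrices=False)[2][0];d*=np.sign(d[1])
s=(B[:,:2]-B[:,:2].mean(0))@d;print("axis",d,np.degrees(np.arctan2(-d[0],d[1])),B[:,:2].mean(0)+d*s.min(),B[:,:2].mean(0)+d*s.max(),s.max()-s.min())
# tray: rim
q=P[262:350,350:510].reshape(-1,3);t=q[(q[:,2]>.009)&(q[:,2]<.020)]
r=cv2.minAreaRect((t[:,:2]*1000).astype(np.float32));print("tray",r)
# base plate
q=P[220:310,150:275].reshape(-1,3);t=q[(q[:,2]>.004)&(q[:,2]<.013)];print("plate",cv2.minAreaRect((t[:,:2]*1000).astype(np.float32)))
for n,(u,v) in dict(yellow=(318,318),purple=(175,175),white=(275,82)).items(): print(n,P[v,u])
big=cv2.resize(T["color"][215:355,100:280],None,fx=4,fy=4,interpolation=cv2.INTER_CUBIC);cv2.imwrite("pics/crop.png",big)
E
```

```text
handle 228 [0.39983203 0.24905059 0.00306406] [0.46880114 0.28229756 0.06019167] [0.43502453 0.26533464 0.05408824]
dir [-0.94872801 -0.3160936 ] -161.57315400073344
a top 0.17803445883713345 [ 0.48298736 -0.1592896 ] [ 0.4832211  -0.15970247  0.01961498] 360
b top 0.1782911928914839 [ 0.4658636  -0.34584463] [ 0.46588882 -0.34663013  0.01942275] 354
by top 0.06684335940749629 [0.7670412  0.16177376] [0.76108423 0.15941859 0.02938395] 141
bottle 2562 [0.53351464 0.25933482 0.10023662] [0.59162994 0.36095493 0.11311569]
axis [-0.32797422  0.94468667] 19.145865197107117 [0.5585468  0.18723298] [0.49905534 0.35859032] 0.1813906599978873
tray ((467.0702209472656, -251.5784912109375), (295.0212707519531, 135.01956176757812), 86.04486846923828)
plate ((563.7691650390625, 208.8792266845703), (268.1889953613281, 189.9426727294922), 89.05104064941406)
yellow [ 0.44286629 -0.01761098  0.17581645]
purple [0.70879709 0.24277947 0.17410793]
white [0.88982422 0.05680565 0.17451165]
```

View pics/crop.png

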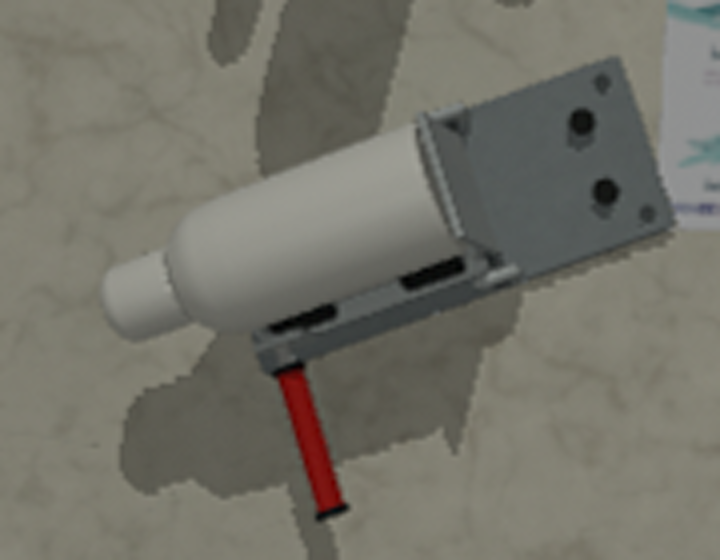

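The crop confirms the target: a white bottle on its rollers with the cap to the left and the red handle on the near side. The plate's far corners are at crop (618,57) and (672,223). I now work out the cradle pose.

```bash
python3 - <<'E'
from h import *
T=dict(np.load("pics/top0.npz"));C0=-T["R"].T@T["t"]
def ray(u,v,z):
    d=T["R"].T@np.array([(u-T["cx"])/T["fx"],(v-T["cy"])/T["fy"],1]);return (C0+d*(z-C0[2])/d[2])[:2]
A=ray(100+672/4-.4,215+223/4-.4,.008);B=ray(100+618/4-.4,215+57/4-.4,.008)
print(A,B,np.linalg.norm(A-B));d=(B-A)/np.linalg.norm(B-A);yw=np.degrees(np.arctan2(d[1],d[0]));print("plate yaw",yw)
h0=ray(100+290/4,215+368/4,.05);h1=ray(100+333/4,215+513/4,.05);e=h0-h1;print("handle",h1,h0,np.linalg.norm(e),np.degrees(np.arctan2(e[1],e[0])),(h0+h1)/2)
for yaw in(18.4,19.1,yw):
    a=np.radians(yaw);R=np.array([[np.cos(a),-np.sin(a)],[np.sin(a),np.cos(a)]])
    print(yaw,"O plate",(A+B)/2-R@[0,-.096],"O handle",(h0+h1)/2-R@[-.095,.110],"O bottleaxis pt",np.array([.5585468,.18723])-R@[0,.0])
E
```

```text
[0.54599815 0.08941703] [0.63654709 0.11867242] 0.09515770417186079
plate yaw 17.905090332747875
handle [0.39891149 0.25299526] [0.47086754 0.27698416] 0.07584946483754837 18.437496622138198 [0.43488951 0.26498971]
18.4 O plate [0.56097031 0.19513682] O handle [0.55975413 0.19060001] O bottleaxis pt [0.5585468 0.18723  ]
19.1 O plate [0.5598597  0.19475982] O handle [0.56065363 0.19213103] O bottleaxis pt [0.5585468 0.18723  ]
17.905090332747875 O plate [0.56175826 0.19539516] O handle [0.55910691 0.18952424] O bottleaxis pt [0.5585468 0.18723  ]
```

Cradle: origin at about (0.560, 0.192) with yaw 18.5°. The two independent estimates agree to about 4 mm. Next I move to above the handle, with the closing axis along cradle y.

Emit:
arm_command(fingers=[-1,-1,-1,-1,-1,-1,-1,-1], travel=[[-0.036,-0.014,0.013],[-0.071,-0.028,0.026],[-0.107,-0.042,0.04],[-0.142,-0.056,0.053],[-0.178,-0.07,0.066],[-0.213,-0.083,0.08],[-0.249,-0.097,0.093],[-0.284,-0.111,0.106]], dr=[[0,0,-5.3],[0,0,-10.6],[0,0,-15.9],[0,0,-21.2],[0,0,-26.5],[0,0,-31.8],[0,0,-37.1],[0,0,-42.4]], squeeze=12)

```text
time: 0.77
tool_pos: [0.4282, 0.262, 0.1199]
tool_rot: [3.142, -0.0, -2.814]
contact_force: [0.9, 1.5, -0.4]
opening: 0.0916
grip_force: 0.0
```

```bash
cat >> h.py <<'E'
from scipy.spatial.transform import Rotation as Ro
O=np.array([.560,.192,0]);RC=Ro.from_euler("z",18.5,degrees=True)
def cr(x,y,z): return O+RC.apply([x,y,z])
def plan(s,target,psi):
    R=Ro.from_euler("xyz",s["tool_rot"]);G=Ro.from_euler("xyz",[180,0,psi],degrees=True)
    print("pos",np.round(s["tool_pos"],4),"rot",np.round(np.degrees(s["tool_rot"]),1),"F",np.round(s["contact_force"],1),"t",round(s["time"],2),"open",round(s["opening"],4),"grip",s["grip_force"])
    print("travel",np.round(R.inv().apply(np.array(target)-s["tool_pos"]),4),"dr",np.round((R.inv()*G).as_rotvec(degrees=True),1))
E
python3 - <<'E'
from cell import *
from h import *
import cv2
plan(observe(),cr(-.103,.110,.029),198.5)
c=read_camera("top");cv2.imwrite("pics/t1.png",cv2.resize(c["color"][200:380,60:300],None,fx=3,fy=3))
E
```

```text
pos [0.4282 0.262  0.1199] rot [ 180.    -0.  -161.2] F [ 0.9  1.5 -0.4] t 0.77 open 0.0916 grip 0.0
travel [0.0001 0.0018 0.0909] dr [ 0.  -0.   0.3]
```

View pics/t1.png

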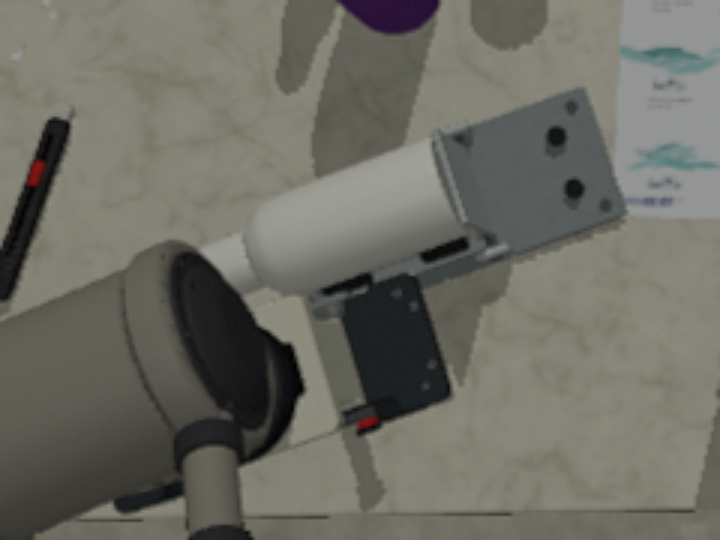

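The open gripper sits over the handle with its long side along the bed. Before swinging I check how high the arm parts near the cap are, in cradle coordinates.

```bash
python3 - <<'E'
from cell import *
from h import *
c=read_camera("top");P=cloud(c)[200:400,20:300].reshape(-1,3);P=P[np.isfinite(P[:,0])]
L=RC.inv().apply(P-O);L=L[(L[:,2]>.125)&(abs(L[:,0])<.35)]
for lo in np.arange(.125,.6,.05):
    q=L[(L[:,2]>=lo)&(L[:,2]<lo+.05)]
    if len(q)>5: print(round(lo,3),len(q),"x",np.round(np.percentile(q[:,0],[0,2,50,98,100]),3),"y",np.round(np.percentile(q[:,1],[0,2,50,98,100]),3))
E
```

```text
0.175 438 x [-0.14  -0.139 -0.127 -0.067 -0.064] y [0.006 0.007 0.044 0.186 0.195]
0.225 1331 x [-0.14  -0.137 -0.104 -0.068 -0.065] y [0.006 0.008 0.035 0.187 0.196]
0.275 951 x [-0.14  -0.138 -0.111 -0.067 -0.065] y [0.051 0.052 0.064 0.089 0.101]
0.325 26 x [-0.139 -0.139 -0.11  -0.099 -0.098] y [0.062 0.062 0.064 0.117 0.118]
0.375 120 x [-0.148 -0.146 -0.128 -0.059 -0.055] y [0.032 0.032 0.041 0.144 0.145]
0.425 5497 x [-0.166 -0.149 -0.12  -0.061 -0.052] y [0.031 0.033 0.089 0.156 0.162]
0.475 4691 x [-0.203 -0.193 -0.109 -0.081 -0.071] y [0.034 0.036 0.088 0.158 0.162]
0.525 313 x [-0.196 -0.194 -0.186 -0.177 -0.177] y [0.037 0.037 0.04  0.052 0.054]
```

All arm parts stay at cradle x < -0.05, so they are clear of the bottle's swing plane. I descend and grip.

Emit:
arm_command(fingers=[-1,-1,-1,-1,-1,-1], travel=[[0,0.002,0.02],[0,0.002,0.04],[0,0.002,0.06],[0,0.002,0.08],[0,0.002,0.091],[0,0.002,0.091]], dr=[[0,0,0],[0,0,0],[0,0,0],[0,0,0],[0,0,0],[0,0,0]])

```text
time: 1.37
tool_pos: [0.4245, 0.2653, 0.0275]
tool_rot: [-3.141, -0.005, -2.819]
contact_force: [-0.5, 0.4, -0.2]
opening: 0.0918
grip_force: 0.0
```

Emit:
arm_command(fingers=[1,1,1,1,1,1,1,1], travel=[[0,0,0],[0,0,0],[0,0,0],[0,0,0],[0,0,0],[0,0,0],[0,0,0],[0,0,0]], dr=[[0,0,0],[0,0,0],[0,0,0],[0,0,0],[0,0,0],[0,0,0],[0,0,0],[0,0,0]], squeeze=12)

```text
time: 2.03
tool_pos: [0.4267, 0.2655, 0.0299]
tool_rot: [3.142, 0.0, -2.818]
contact_force: [0.4, -0.8, 0.2]
opening: 0.0434
grip_force: 0.0
```

```bash
python3 - <<'E'
from cell import *
from h import *
s=observe();plan(s,cr(-.103,.110,.029),198.5)
f=np.radians(14.3);tot=90
th=np.radians(np.arange(0,92,3))
for k,a in enumerate(th): print(round(np.degrees(a)),np.round([.1135*(np.cos(f+a)-np.cos(f)),-.1135*(np.sin(f+a)-np.sin(f))],4),end="; ")
E
```

```text
pos [0.4267 0.2655 0.0299] rot [ 180.     0.  -161.5] F [ 0.4 -0.8  0.2] t 2.03 open 0.0434 grip 0.0
travel [-0.0001 -0.002   0.0009] dr [0. 0. 0.]
0 [ 0. -0.]; 3 [-0.0016 -0.0057]; 6 [-0.0035 -0.0113]; 9 [-0.0057 -0.0169]; 12 [-0.0082 -0.0223]; 15 [-0.011  -0.0275]; 18 [-0.014  -0.0326]; 21 [-0.0174 -0.0376]; 24 [-0.0209 -0.0423]; 27 [-0.0247 -0.0469]; 30 [-0.0288 -0.0512]; 33 [-0.033  -0.0554]; 36 [-0.0375 -0.0593]; 39 [-0.0422 -0.063 ]; 42 [-0.047  -0.0664]; 45 [-0.052  -0.0696]; 48 [-0.0572 -0.0725]; 51 [-0.0626 -0.0751]; 54 [-0.068  -0.0774]; 57 [-0.0736 -0.0795]; 60 [-0.0793 -0.0812]; 63 [-0.085  -0.0827]; 66 [-0.0909 -0.0838]; 69 [-0.0967 -0.0847]; 72 [-0.1027 -0.0852]; 75 [-0.1086 -0.0855]; 78 [-0.1145 -0.0854]; 81 [-0.1205 -0.085 ]; 84 [-0.1264 -0.0843]; 87 [-0.1322 -0.0833]; 90 [-0.138  -0.0819];
```

Emit:
arm_command(fingers=[1,1,1,1,1,1,1,1], travel=[[0,-0.002,0],[0,-0.002,0],[0,-0.002,0],[0,-0.002,0],[0,-0.002,0],[0,-0.002,0],[0,-0.002,0],[0,-0.002,0]], dr=[[0,0,0],[0,0,0],[0,0,0],[0,0,0],[0,0,0],[0,0,0],[0,0,0],[0,0,0]])

```text
time: 2.7
tool_pos: [0.427, 0.2644, 0.0297]
tool_rot: [3.14, 0.0, -2.819]
contact_force: [-1.8, 5.0, 0.6]
opening: 0.0134
grip_force: 12.0
```

The handle is gripped at 13.4 mm. I swing it along the arc.

Emit:
arm_command(fingers=[1,1,1,1,1,1,1,1], travel=[[0,-0.001,-0.003],[0,-0.003,-0.008],[0,-0.004,-0.013],[0,-0.006,-0.018],[0,-0.009,-0.024],[0,-0.012,-0.03],[0,-0.016,-0.036],[0,-0.021,-0.042]], dr=[[0,0,0],[0,0,0],[0,0,0],[0,0,0],[0,0,0],[0,0,0],[0,0,0],[0,0,0]], squeeze=20)

```text
time: 3.37
tool_pos: [0.4333, 0.246, 0.0724]
tool_rot: [3.137, 0.001, -2.819]
contact_force: [-6.2, 16.0, 6.5]
opening: 0.0133
grip_force: 20.0
```

Emit:
arm_command(fingers=[1,1,1,1,1,1,1,1], travel=[[0,-0.002,-0.005],[0,-0.005,-0.009],[0,-0.009,-0.013],[0,-0.0135,-0.017],[0,-0.018,-0.021],[0,-0.023,-0.024],[0,-0.028,-0.027],[0,-0.033,-0.03]], dr=[[0,0,0],[0,0,0],[0,0,0],[0,0,0],[0,0,0],[0,0,0],[0,0,0],[0,0,0]])

```text
time: 4.03
tool_pos: [0.4443, 0.2142, 0.1032]
tool_rot: [3.138, 0.002, -2.819]
contact_force: [-3.9, 8.8, 9.6]
opening: 0.0129
grip_force: 20.0
```

Emit:
arm_command(fingers=[1,1,1,1,1,1,1,1], travel=[[0,-0.005,-0.0035],[0,-0.01,-0.006],[0,-0.0155,-0.009],[0,-0.021,-0.0107],[0,-0.027,-0.0122],[0,-0.033,-0.0133],[0,-0.0385,-0.0142],[0,-0.0445,-0.0147]], dr=[[0,0,0],[0,0,0],[0,0,0],[0,0,0],[0,0,0],[0,0,0],[0,0,0],[0,0,0]])

```text
time: 4.7
tool_pos: [0.4593, 0.17, 0.1168]
tool_rot: [-3.142, 0.002, -2.818]
contact_force: [1.5, 2.7, 2.1]
opening: 0.013
grip_force: 20.0
```

```bash
python3 - <<'E'
from cell import *
from h import *
s=observe();plan(s,cr(-.103,-.028+.003,.113),198.5);print(RC.inv().apply(s["tool_pos"]-O),RC.inv().apply(s["contact_force"]))
E
```

```text
pos [0.4593 0.17   0.1168] rot [-1.800e+02  1.000e-01 -1.615e+02] F [1.5 2.7 2.1] t 4.7 open 0.013 grip 20.02406358718872
travel [ 0.0005 -0.036   0.0038] dr [-0.   0.1  0. ]
[-0.10250117  0.01104908  0.11681858] [2.27015915 2.05641516 2.0821724 ]
```

Emit:
arm_command(fingers=[1,1,1,1,1,1,1,1], travel=[[0,-0.006,0],[0,-0.012,0],[0,-0.0175,0.0005],[0,-0.023,0.001],[0,-0.028,0.002],[0,-0.032,0.003],[0,-0.035,0.0035],[0,-0.036,0.004]], dr=[[0,0,0],[0,0,0],[0,0,0],[0,0,0],[0,0,0],[0,0,0],[0,0,0],[0,0,0]])

```text
time: 5.37
tool_pos: [0.4706, 0.1354, 0.1125]
tool_rot: [-3.141, 0.001, -2.819]
contact_force: [4.1, -0.2, 6.2]
opening: 0.0133
grip_force: 20.0
```

Emit:
arm_command(fingers=[1,1,1,1], travel=[[0,-0.001,0],[0,-0.002,0.0005],[0,-0.003,0.0005],[0,-0.003,0.0005]], dr=[[0,0,0],[0,0,0],[0,0,0],[0,0,0]])

```text
time: 5.7
tool_pos: [0.4712, 0.1337, 0.112]
tool_rot: [3.141, 0.001, -2.819]
contact_force: [5.5, 3.8, 2.9]
opening: 0.0127
grip_force: 20.0
```

```bash
python3 - <<'E'
from cell import *
from h import *
s=observe();print(RC.inv().apply(s["tool_pos"]-O),RC.inv().apply(s["contact_force"]),s["opening"])
c=read_camera("scene");cv2.imwrite("pics/s2.png",cv2.resize(c["color"][100:320,120:380],None,fx=3,fy=2.7))
E
```

```text
[-0.10267062 -0.02709046  0.11200113] [6.42481774 1.85054289 2.91225273] 0.012717985774042389
```

View pics/s2.png

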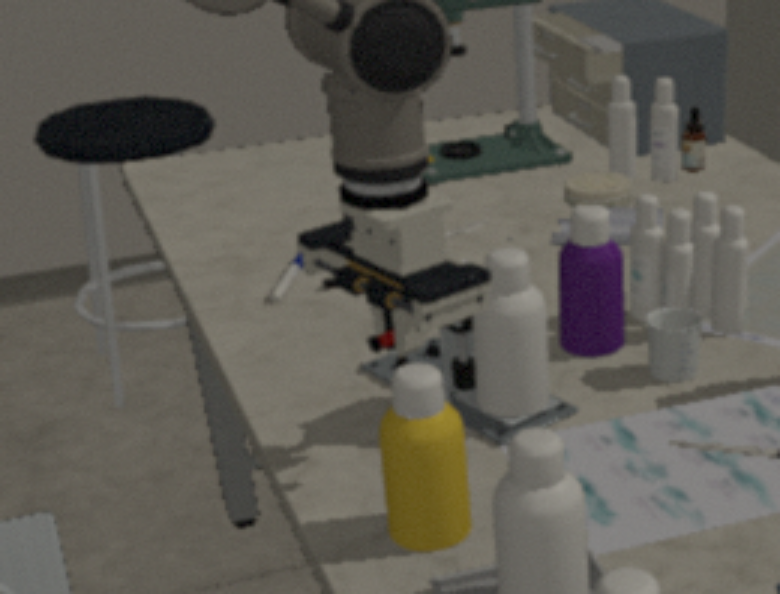

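The bottle stands upright on the foot plate at (512,330) in the crop, with the bed up. I push a bit further to make sure the stop is reached.

Emit:
arm_command(fingers=[1,1,1,1], travel=[[0,-0.001,0],[0,-0.002,0.0005],[0,-0.003,0.001],[0,-0.003,0.001]], dr=[[0,0,0],[0,0,0],[0,0,0],[0,0,0]])

```text
time: 6.08
tool_pos: [0.4713, 0.1336, 0.1119]
tool_rot: [3.136, 0.002, -2.819]
contact_force: [-0.0, 16.6, 12.6]
opening: 0.0132
grip_force: 20.0
```

```bash
python3 - <<'E'
from cell import *
from h import *
s=observe();print(RC.inv().apply(s["tool_pos"]-O),RC.inv().apply(s["contact_force"]),s["opening"])
E
```

```text
[-0.10267292 -0.02727059  0.11188078] [ 5.22512797 15.72229864 12.64896225] 0.013167052584941014
```

The stop is reached: 16 N and no further motion. I relieve the load, open, and retreat upward.

Emit:
arm_command(fingers=[1,-0.3,-0.3,-0.3,-0.3,-0.3,-0.3,-0.3], travel=[[0,0.003,-0.001],[0,0.003,-0.001],[0,0.003,-0.001],[0,0.003,-0.001],[0,0.003,-0.001],[0,0.003,-0.001],[0,0.003,-0.02],[0,0.003,-0.05]], dr=[[0,0,0],[0,0,0],[0,0,0],[0,0,0],[0,0,0],[0,0,0],[0,0,0],[0,0,0]])

```text
time: 6.75
tool_pos: [0.4687, 0.1327, 0.1588]
tool_rot: [3.14, -0.007, -2.819]
contact_force: [-0.9, 0.2, 0.5]
opening: 0.0552
grip_force: 0.0
```

Emit:
arm_command(fingers=[-0.3,-0.3,-0.3,-0.3,-0.3], travel=[[0,0,-0.03],[0,0,-0.065],[0,0,-0.1],[-0.02,0,-0.12],[-0.02,0,-0.12]], dr=[[0,0,0],[0,0,0],[0,0,0],[0,0,0],[0,0,0]])

```text
time: 7.17
tool_pos: [0.4935, 0.1401, 0.2857]
tool_rot: [-3.14, 0.01, -2.819]
contact_force: [-0.2, -0.8, 0.2]
opening: 0.0594
grip_force: 0.0
```

```bash
python3 - <<'E'
from cell import *
from h import *
import numpy as np
c=read_camera("top");P=cloud(c).reshape(-1,3)
L=RC.inv().apply(P-O)
w=(abs(L[:,0])<.05)&(L[:,1]<.02)&(L[:,1]>-.12)
q=P[w&(L[:,2]>.186)&(L[:,2]<.203)];print("cap pts",len(q),q.mean(0),cv2.minEnclosingCircle((q[:,:2]*1000).astype(np.float32)))
q=q[:,:2].mean(0)
S=read_camera("scene");Q=cloud(S).reshape(-1,3);L=RC.inv().apply(Q-O)
w=(abs(L[:,0])<.045)&(L[:,1]<.02)&(L[:,1]>-.12)
k=Q[w&(L[:,2]>.05)&(L[:,2]<.13)];m=w&(L[:,2]>.165)&(L[:,2]<.19);print("scene cap",m.sum(),circ(Q[m]))
s=observe();plan(s,[.577,.140,.25],90);print("model cap",cr(0,-.0545,.195))
E
```

```text
cap pts 248 [0.58314762 0.1388653  0.19332648] ((580.353759765625, 139.6791229248047), 19.204483032226562)
scene cap 128 (array([0.57942233, 0.13752267]), np.float64(0.017397599760481802))
pos [0.4899 0.1394 0.2808] rot [-180.     0.  -161.5] F [-0.2  0.  -0.8] t 7.27 open 0.0597 grip 0.0
travel [-0.0827 -0.0271  0.0308] dr [  0.    0.  108.5]
model cap [0.5772931  0.14031636 0.195     ]
```

Emit:
arm_command(fingers=[-0.6,-0.6,-0.6,-0.6,-0.6,-0.6,-0.6,-0.6], travel=[[-0.01,-0.004,0],[-0.02,-0.007,0],[-0.032,-0.011,0],[-0.043,-0.0145,0],[-0.054,-0.018,0],[-0.065,-0.022,0],[-0.075,-0.0255,0],[-0.085,-0.029,0]], dr=[[0,0,7],[0,0,14],[0,0,21],[0,0,28],[0,0,35],[0,0,42],[0,0,49],[0,0,55]])

```text
time: 7.93
tool_pos: [0.5789, 0.1387, 0.2785]
tool_rot: [-3.138, -0.003, 2.499]
contact_force: [0.8, -0.6, 0.4]
opening: 0.0734
grip_force: 0.0
```

Emit:
arm_command(fingers=[-0.6,-0.6,-0.6,-0.6,-0.6,-0.6,-0.6,-0.6], travel=[[0,0,0],[0,0,0],[0,0,0],[0,0,0],[0,0,0.01],[0,0,0.02],[0,0,0.03],[0,0,0.04]], dr=[[0,0,7],[0,0,14],[0,0,21],[0,0,28],[0,0,35],[0,0,42],[0,0,49],[0,0,53.5]])

```text
time: 8.6
tool_pos: [0.5782, 0.1387, 0.2382]
tool_rot: [-3.137, 0.001, 1.565]
contact_force: [0.7, -0.8, 0.0]
opening: 0.073
grip_force: 0.0
```

```bash
python3 - <<'E'
from cell import *
from h import *
s=observe();plan(s,[.5795,.139,.168],90);print(s["qpos"])
c=read_camera("wrist");cv2.imwrite("pics/w3.png",c["color"])
E
```

```text
pos [0.5782 0.1387 0.2382] rot [-179.7    0.    89.7] F [ 0.7 -0.8  0. ] t 8.6 open 0.073 grip 0.0
travel [0.0003 0.0016 0.0702] dr [-0.3  0.  -0.3]
[ 1.06640845e-01  4.66267015e-01  1.29834991e+00 -1.71689238e-05
  1.38153268e+00  1.12642330e-01]
```

View pics/w3.png

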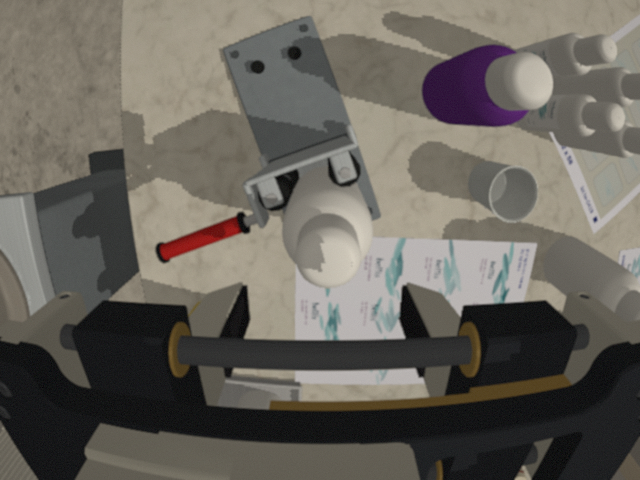

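The wrist view shows the bottle cap at (330,250), laterally centred between the fingers (col 240 and 410). The bed is up, with the handle clear on the left. I descend and grip the cap.

Emit:
arm_command(fingers=[-0.6,-0.6,-0.6,-0.6,-0.6,-0.6], travel=[[0,0.001,0.02],[0,0.001,0.04],[0,0.001,0.055],[0,0.001,0.065],[0,0.001,0.07],[0,0.001,0.07]], dr=[[0,0,0],[0,0,0],[0,0,0],[0,0,0],[0,0,0],[0,0,0]])

```text
time: 9.15
tool_pos: [0.5798, 0.1389, 0.1694]
tool_rot: [-3.138, 0.0, 1.572]
contact_force: [0.2, 0.3, 0.6]
opening: 0.0734
grip_force: 0.0
```

Emit:
arm_command(fingers=[1,1,1,1,1,1,1,1], travel=[[0,0,0],[0,0,0],[0,0,0],[0,0,0],[0,0,0],[0,0,0],[0,0,0],[0,0,0]], dr=[[0,0,0],[0,0,0],[0,0,0],[0,0,0],[0,0,0],[0,0,0],[0,0,0],[0,0,0]], squeeze=25)

```text
time: 9.82
tool_pos: [0.5808, 0.1391, 0.1713]
tool_rot: [3.141, -0.0, 1.571]
contact_force: [-0.2, -0.2, 2.6]
opening: 0.0386
grip_force: 25.0
```

Emit:
arm_command(fingers=[1,1,1,1,1,1,1,1], travel=[[0,0,-0.004],[0,0,-0.012],[0,0,-0.025],[0,0,-0.045],[0,0,-0.075],[0,0,-0.11],[0,0,-0.15],[0,0,-0.185]], dr=[[0,0,0],[0,0,0],[0,0,0],[0,0,0],[0,0,0],[0,0,0],[0,0,0],[0,0,0]], squeeze=30)

```text
time: 10.48
tool_pos: [0.5803, 0.1391, 0.3587]
tool_rot: [3.141, -0.0, 1.571]
contact_force: [1.4, 0.1, -1.7]
opening: 0.0382
grip_force: 29.9
```

```bash
python3 - <<'E'
from cell import *
from h import *
s=observe();plan(s,[.474,-.2525,.353],85)
c=read_camera("scene");P=cloud(c);cv2.imwrite("pics/s4.png",cv2.resize(c["color"][100:420,120:420],None,fx=1.8,fy=1.8))
E
```

```text
pos [0.5803 0.1391 0.3587] rot [180.  -0.  90.] F [ 1.4  0.1 -1.7] t 10.48 open 0.0382 grip 29.918315999675542
travel [-0.3915 -0.1064  0.0055] dr [ 0. -0.  5.]
```

View pics/s4.png

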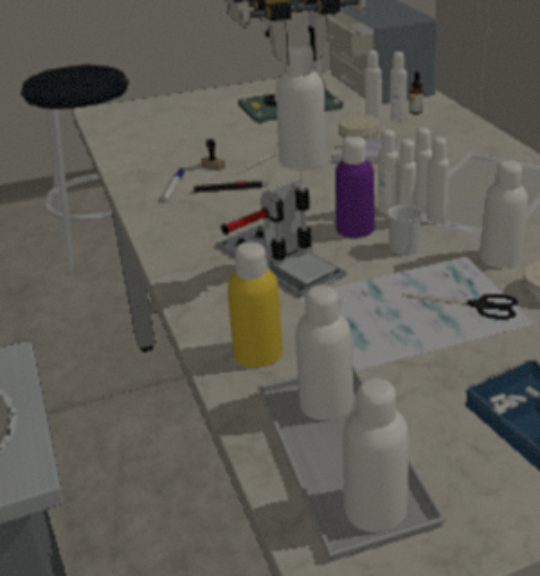

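The bottle is lifted cleanly and hangs upright at about (300,110) in the crop. The bed stays up, and the gap between the two tray bottles is visible at about (345,430). I carry the bottle over.

Emit:
arm_command(fingers=[1,1,1,1,1,1,1,1], travel=[[-0.01,-0.003,0],[-0.03,-0.008,0],[-0.055,-0.015,0],[-0.08,-0.022,0],[-0.108,-0.029,0],[-0.136,-0.037,0],[-0.164,-0.045,0],[-0.192,-0.052,0]], dr=[[0,0,0],[0,0,0],[0,0,0],[0,0,1],[0,0,2],[0,0,3],[0,0,4],[0,0,5]])

```text
time: 11.2
tool_pos: [0.5271, -0.0545, 0.3544]
tool_rot: [-3.138, -0.0, 1.483]
contact_force: [1.2, -0.5, -2.2]
opening: 0.038
grip_force: 29.9
```

```bash
python3 - <<'E'
from cell import *
from h import *
plan(observe(),[.474,-.2525,.358],85)
E
```

```text
pos [ 0.5271 -0.0545  0.3544] rot [-179.8   -0.    85. ] F [ 1.2 -0.5 -2.2] t 11.2 open 0.038 grip 29.914046729682013
travel [-0.2019 -0.0356 -0.0035] dr [-0.2 -0.  -0. ]
```

Emit:
arm_command(fingers=[1,1,1,1,1,1,1,1], travel=[[-0.028,-0.005,-0.001],[-0.056,-0.01,-0.002],[-0.084,-0.015,-0.003],[-0.112,-0.02,-0.003],[-0.14,-0.025,-0.003],[-0.166,-0.03,-0.003],[-0.188,-0.034,-0.003],[-0.202,-0.036,-0.003]], dr=[[0,0,0],[0,0,0],[0,0,0],[0,0,0],[0,0,0],[0,0,0],[0,0,0],[0,0,0]])

```text
time: 11.87
tool_pos: [0.4736, -0.2532, 0.3573]
tool_rot: [-3.139, -0.001, 1.482]
contact_force: [-0.6, 0.1, -1.6]
opening: 0.0385
grip_force: 29.9
```

Emit:
arm_command(fingers=[1,1], travel=[[0,0,0],[0,0,0]], dr=[[0,0,0],[0,0,0]])

```text
time: 12.03
tool_pos: [0.4749, -0.251, 0.358]
tool_rot: [-3.14, -0.002, 1.482]
contact_force: [-1.3, 0.4, -2.3]
opening: 0.0383
grip_force: 29.9
```

```bash
python3 - <<'E'
from cell import *
from h import *
plan(observe(),[.474,-.2525,.158],85)
c=read_camera("scene");cv2.imwrite("pics/s5.png",cv2.resize(c["color"][140:420,200:450],None,fx=2,fy=2))
E
```

```text
pos [ 0.4749 -0.251   0.358 ] rot [-1.799e+02 -1.000e-01  8.490e+01] F [-1.3  0.4 -2.3] t 12.03 open 0.0383 grip 29.910642910399474
travel [-0.0019 -0.0004  0.1999] dr [-0.1 -0.1 -0.1]
```

View pics/s5.png

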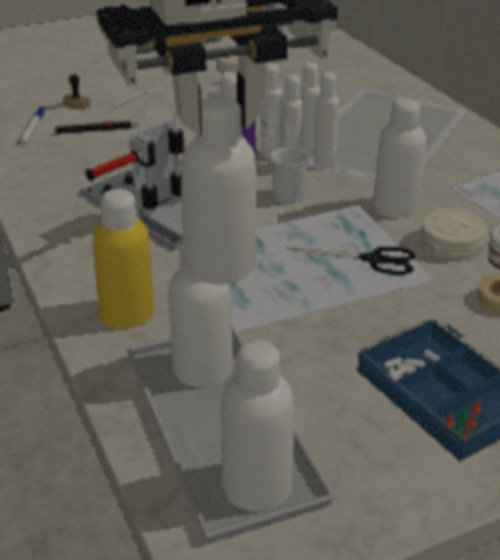

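The bottle hangs upright, centred over the gap between the two tray bottles (crop about (220,200), with the bottles below at (200,330) and (258,430)). I lower it to just above the floor.

Emit:
arm_command(fingers=[1,1,1,1,1,1,1,1], travel=[[-0.001,0,0.02],[-0.002,0,0.05],[-0.002,0,0.08],[-0.002,0,0.11],[-0.002,0,0.14],[-0.002,0,0.165],[-0.002,0,0.185],[-0.002,0,0.195]], dr=[[0,0,0],[0,0,0],[0,0,0],[0,0,0],[0,0,0],[0,0,0],[0,0,0],[0,0,0]])

```text
time: 12.75
tool_pos: [0.4745, -0.2507, 0.1612]
tool_rot: [-3.138, -0.003, 1.486]
contact_force: [-0.8, 0.8, -2.9]
opening: 0.0382
grip_force: 29.9
```

Emit:
arm_command(fingers=[1,1,1,1,1], travel=[[0,0,0.001],[0,0,0.003],[0,0,0.005],[0,0,0.006],[0,0,0.006]], dr=[[0,0,0],[0,0,0],[0,0,0],[0,0,0],[0,0,0]])

```text
time: 13.17
tool_pos: [0.4756, -0.2532, 0.1587]
tool_rot: [3.14, 0.001, 1.484]
contact_force: [0.3, -0.5, -3.0]
opening: 0.0381
grip_force: 29.9
```

Emit:
arm_command(fingers=[1,1,1,1], travel=[[0,0,0.001],[0,0,0.002],[0,0,0.003],[0,0,0.003]], dr=[[0,0,0],[0,0,0],[0,0,0],[0,0,0]])

```text
time: 13.5
tool_pos: [0.4751, -0.253, 0.1548]
tool_rot: [-3.142, -0.0, 1.484]
contact_force: [0.2, 0.3, -1.8]
opening: 0.0385
grip_force: 29.9
```

Emit:
arm_command(fingers=[1,1,1], travel=[[0,0,0.0005],[0,0,0.001],[0,0,0.001]], dr=[[0,0,0],[0,0,0],[0,0,0]])

```text
time: 13.75
tool_pos: [0.4753, -0.2533, 0.1543]
tool_rot: [3.141, 0.0, 1.484]
contact_force: [-1.5, -0.5, 1.2]
opening: 0.038
grip_force: 30.0
```

The bottle touches the floor at the predicted height. I release it and rise.

Emit:
arm_command(fingers=[0.1,-0.2,-0.5,-0.5,-0.5,-0.5,-0.5,-0.5], travel=[[0,0,0],[0,0,0],[0,0,0],[0,0,0],[0,0,0],[0,0,-0.015],[0,0,-0.04],[0,0,-0.07]], dr=[[0,0,0],[0,0,0],[0,0,0],[0,0,0],[0,0,0],[0,0,0],[0,0,0],[0,0,0]])

```text
time: 14.42
tool_pos: [0.4744, -0.2524, 0.2232]
tool_rot: [-3.138, -0.002, 1.484]
contact_force: [0.2, -0.5, -0.6]
opening: 0.0689
grip_force: 0.0
```

Emit:
arm_command(fingers=[-0.3,-0.3,-0.3,-0.3,-0.3,-0.3,-0.3,-0.3], travel=[[0,0,-0.03],[0,0,-0.06],[0.015,0,-0.07],[0.045,0,-0.075],[0.08,0,-0.075],[0.115,0,-0.075],[0.15,0,-0.075],[0.185,0,-0.075]], dr=[[0,0,0],[0,0,0],[0,0,-7],[0,0,-14],[0,0,-21],[0,0,-28],[0,0,-35],[0,0,-42]])

```text
time: 15.08
tool_pos: [0.4911, -0.0672, 0.299]
tool_rot: [3.141, 0.0, 2.222]
contact_force: [1.1, 0.3, -0.7]
opening: 0.0596
grip_force: 0.0
```

```bash
python3 - <<'E'
from cell import *
from h import *
s=observe()
plan(s,cr(-.103,-.0255,.25),198.5)
T=read_camera("top");P=cloud(T)
q=P[255:350,350:520].reshape(-1,3);q=q[(q[:,2]>.168)&(q[:,2]<.19)]
n,l,_,ce=cv2.connectedComponentsWithStats(((P[...,2]>.168)&(P[...,2]<.186)).astype(np.uint8))
for i in range(1,n):
    k=P[l==i]
    if len(k)>80: print(len(k),ce[i],k.mean(0))
E
```

```text
pos [ 0.4911 -0.0672  0.299 ] rot [180.    0.  127.3] F [ 1.1  0.3 -0.7] t 15.08 open 0.0596 grip 0.0
travel [0.1734 0.1062 0.049 ] dr [  0.    0.  -71.2]
284 [274.16197183  81.46830986] [0.89179226 0.05855975 0.17294516]
316 [168.68987342 173.56962025] [0.7121929  0.25499725 0.17291741]
272 [452.65808824 299.81985294] [ 0.47016613 -0.25447096  0.17636961]
410 [504.61707317 301.53658537] [ 0.46557406 -0.34516135  0.17592535]
381 [317.95538058 319.55380577] [ 0.44021847 -0.01746029  0.17323543]
```

Emit:
arm_command(fingers=[-0.3,-0.3,-0.3,-0.3,-0.3,-0.3,-0.3,-0.3], travel=[[0.022,0.013,0],[0.044,0.026,0],[0.066,0.04,0],[0.088,0.053,0],[0.11,0.067,0],[0.132,0.08,0],[0.154,0.093,0],[0.173,0.106,0]], dr=[[0,0,-7],[0,0,-14],[0,0,-21],[0,0,-28],[0,0,-35],[0,0,-42],[0,0,-49],[0,0,-56]])

```text
time: 15.8
tool_pos: [0.4713, 0.1345, 0.299]
tool_rot: [3.141, 0.0, -3.083]
contact_force: [0.0, -0.3, -0.6]
opening: 0.0595
grip_force: 0.0
```

Emit:
arm_command(fingers=[-0.3,-0.3,-0.3,-0.3], travel=[[0,0,0],[0,0,0],[0,0,0.02],[0,0,0.04]], dr=[[0,0,-7],[0,0,-14],[0,0,-15.3],[0,0,-15.3]])

```text
time: 16.13
tool_pos: [0.4724, 0.1334, 0.2593]
tool_rot: [-3.141, 0.003, -2.82]
contact_force: [0.1, 0.1, -0.8]
opening: 0.0599
grip_force: 0.0
```

```bash
python3 - <<'E'
from cell import *
from h import *
plan(observe(),cr(-.103,-.0273,.112),198.5)
E
```

```text
pos [0.4724 0.1334 0.2593] rot [-180.     0.2 -161.6] F [ 0.1  0.1 -0.8] t 16.13 open 0.0599 grip 0.0
travel [0.0018 0.0005 0.1473] dr [-0.   0.2 -0.1]
```

Emit:
arm_command(fingers=[-0.3,-0.3,-0.3,-0.3,-0.3,-0.3,-0.3], travel=[[0,0,0.03],[0.001,0,0.06],[0.001,0,0.09],[0.001,0,0.115],[0.001,0,0.135],[0.001,0,0.147],[0.001,0,0.147]], dr=[[0,0,0],[0,0,0],[0,0,0],[0,0,0],[0,0,0],[0,0,0],[0,0,0]])

```text
time: 16.72
tool_pos: [0.4692, 0.1325, 0.1094]
tool_rot: [3.14, -0.005, -2.822]
contact_force: [-0.2, 0.2, -0.1]
opening: 0.0594
grip_force: 0.0
```

Emit:
arm_command(fingers=[1,1,1,1,1,1,1,1], travel=[[0,0,0],[0,0,0],[0,0,0],[0,0,0],[0,0,0],[0,0,0],[0,0,0],[0,0,0]], dr=[[0,0,0],[0,0,0],[0,0,0],[0,0,0],[0,0,0],[0,0,0],[0,0,0],[0,0,0]], squeeze=20)

```text
time: 17.38
tool_pos: [0.4707, 0.1336, 0.1121]
tool_rot: [3.14, 0.0, -2.822]
contact_force: [-1.0, 0.0, 2.4]
opening: 0.0129
grip_force: 20.0
```

Emit:
arm_command(fingers=[1,1,1], travel=[[0,0,0],[0,0,0],[0,0,0]], dr=[[0,0,0],[0,0,0],[0,0,0]])

```text
time: 17.63
tool_pos: [0.4707, 0.1335, 0.1121]
tool_rot: [3.141, 0.0, -2.822]
contact_force: [-1.4, 4.6, 3.2]
opening: 0.0132
grip_force: 20.0
```

```bash
python3 - <<'E'
from cell import *
from h import *
s=observe();plan(s,cr(-.103,-.0273,.112),198.5);p=RC.inv().apply(s["tool_pos"]-O);print(p,RC.inv().apply(s["contact_force"]))
# arc about hinge fitted from both measured grasp ends (tool y, grasp z): hinge at y0,z .02
y0=.0025;f=np.radians(14.3)
for d in range(90,-1,-6): print(d,np.round([.1135*np.cos(f+np.radians(d))-.1135*np.cos(f+np.pi/2),-.1135*np.sin(f+np.radians(d))+.1135*np.sin(f+np.pi/2)],4),end=";")
E
```

```text
pos [0.4707 0.1335 0.1121] rot [ 179.9    0.  -161.7] F [-1.4  4.6  3.2] t 17.63 open 0.0132 grip 19.98992621898651
travel [-0.0003 -0.0001  0.0001] dr [ 0.1  0.  -0.2]
[-0.10325802 -0.02715577  0.11211682] [0.15756381 4.78732864 3.17857428]
90 [0. 0.];84 [ 0.0116 -0.0023];78 [ 0.0235 -0.0034];72 [ 0.0354 -0.0033];66 [ 0.0472 -0.0019];60 [0.0587 0.0007];54 [0.07   0.0045];48 [0.0808 0.0095];42 [0.091  0.0156];36 [0.1005 0.0227];30 [0.1093 0.0307];24 [0.1171 0.0396];18 [0.124  0.0493];12 [0.1298 0.0597];6 [0.1345 0.0706];0 [0.138  0.0819];
```

Emit:
arm_command(fingers=[1,1,1,1,1,1,1,1], travel=[[0,0.006,-0.0015],[0,0.0116,-0.0025],[0,0.0175,-0.003],[0,0.0235,-0.0034],[0,0.0295,-0.0035],[0,0.0354,-0.0033],[0,0.0413,-0.0027],[0,0.0472,-0.0019]], dr=[[0,0,0],[0,0,0],[0,0,0],[0,0,0],[0,0,0],[0,0,0],[0,0,0],[0,0,0]])

```text
time: 18.3
tool_pos: [0.4557, 0.1784, 0.1137]
tool_rot: [3.141, 0.0, -2.822]
contact_force: [1.4, -2.2, -0.4]
opening: 0.0132
grip_force: 20.0
```

Emit:
arm_command(fingers=[1,1,1,1,1,1,1,1], travel=[[0,0.0058,0.0012],[0,0.0115,0.0026],[0,0.017,0.0044],[0,0.0228,0.0064],[0,0.028,0.0088],[0,0.0336,0.0114],[0,0.0387,0.0144],[0,0.0438,0.0175]], dr=[[0,0,0],[0,0,0],[0,0,0],[0,0,0],[0,0,0],[0,0,0],[0,0,0],[0,0,0]])

```text
time: 18.97
tool_pos: [0.442, 0.2198, 0.096]
tool_rot: [3.141, -0.0, -2.822]
contact_force: [-0.4, -0.2, 1.7]
opening: 0.0132
grip_force: 20.0
```

```bash
python3 - <<'E'
from cell import *
from h import *
s=observe();print(RC.inv().apply(s["tool_pos"]-O),RC.inv().apply(s["contact_force"]),s["opening"])
E
```

```text
[-0.10312023  0.06380939  0.09595333] [-0.43204791 -0.10063923  1.67042217] 0.013180981546057235
```

Emit:
arm_command(fingers=[1,1,1,1,1,1,1,1], travel=[[0,0.0048,0.0034],[0,0.0095,0.0071],[0,0.014,0.011],[0,0.0183,0.0151],[0,0.0223,0.0195],[0,0.0261,0.024],[0,0.0297,0.0288],[0,0.033,0.0337]], dr=[[0,0,0],[0,0,0],[0,0,0],[0,0,0],[0,0,0],[0,0,0],[0,0,0],[0,0,0]])

```text
time: 19.63
tool_pos: [0.4317, 0.251, 0.0621]
tool_rot: [3.142, 0.0, -2.822]
contact_force: [0.8, 0.0, 0.3]
opening: 0.0132
grip_force: 20.0
```

Emit:
arm_command(fingers=[1,1,1,1,1,1,1,1], travel=[[0,0.003,0.0052],[0,0.0058,0.0104],[0,0.0082,0.0158],[0,0.0105,0.0213],[0,0.0123,0.0269],[0,0.0135,0.031],[0,0.014,0.0335],[0,0.014,0.0345]], dr=[[0,0,0],[0,0,0],[0,0,0],[0,0,0],[0,0,0],[0,0,0],[0,0,0],[0,0,0]])

```text
time: 20.3
tool_pos: [0.4272, 0.2645, 0.0278]
tool_rot: [3.141, -0.0, -2.822]
contact_force: [-2.4, 5.1, 2.1]
opening: 0.0135
grip_force: 20.0
```

```bash
python3 - <<'E'
from cell import *
from h import *
s=observe();print(RC.inv().apply(s["tool_pos"]-O),RC.inv().apply(s["contact_force"]),s["opening"])
E
```

```text
[-0.10291107  0.11084189  0.02776833] [-0.63557963  5.5926874   2.06136129] 0.013537686946275551
```

Emit:
arm_command(fingers=[1,1,1,1], travel=[[0,0,0.001],[0,0,0.002],[0,0,0.003],[0,0,0.003]], dr=[[0,0,0],[0,0,0],[0,0,0],[0,0,0]])

```text
time: 20.63
tool_pos: [0.4273, 0.2646, 0.0271]
tool_rot: [3.141, 0.001, -2.822]
contact_force: [-6.9, 1.8, 18.7]
opening: 0.0132
grip_force: 20.0
```

Emit:
arm_command(fingers=[-0.2,-0.2,-0.2,-0.2,-0.2,-0.2,-0.2,-0.2], travel=[[0,0,0],[0,0,0],[0,0,0],[0,0,0],[0,0,0],[0,0,-0.01],[0,0,-0.04],[0,0,-0.07]], dr=[[0,0,0],[0,0,0],[0,0,0],[0,0,0],[0,0,0],[0,0,0],[0,0,0],[0,0,0]])

```text
time: 21.3
tool_pos: [0.4265, 0.2634, 0.0955]
tool_rot: [-3.141, -0.003, -2.822]
contact_force: [2.0, 0.5, -0.3]
opening: 0.055
grip_force: 0.0
```

Emit:
arm_command(fingers=[-0.2,-0.2,-0.2,-0.2,-0.2,-0.2,-0.2,-0.2], travel=[[0,0,-0.03],[0,0,-0.06],[0,0,-0.09],[0.02,0.02,-0.12],[0.05,0.04,-0.13],[0.08,0.06,-0.14],[0.1,0.08,-0.14],[0.1,0.08,-0.14]], dr=[[0,0,0],[0,0,0],[0,0,0],[0,0,0],[0,0,0],[0,0,0],[0,0,0],[0,0,0]])

```text
time: 21.97
tool_pos: [0.3034, 0.3096, 0.2367]
tool_rot: [3.14, 0.001, -2.819]
contact_force: [-0.9, 0.7, -0.9]
opening: 0.0548
grip_force: 0.0
```

```bash
python3 - <<'E'
from cell import *
from h import *
T=read_camera("top");P=cloud(T)
n,l,_,ce=cv2.connectedComponentsWithStats(((P[...,2]>.168)&(P[...,2]<.186)).astype(np.uint8))
for i in range(1,n):
    k=P[l==i]
    if len(k)>80: print(len(k),ce[i],k.mean(0))
hs=cv2.cvtColor(T["color"],cv2.COLOR_BGR2HSV);red=((hs[...,0]<8)|(hs[...,0]>172))&(hs[...,1]>150)&(hs[...,2]>60)
m=np.zeros_like(red);m[270:350,140:230]=1;H=P[red&m];print("handle",len(H),np.nanmedian(H,0))
cv2.imwrite("pics/t6.png",T["color"])
E
```

```text
282 [274.22695035  81.54964539] [0.89166414 0.05844483 0.17286289]
314 [168.55414013 173.53503185] [0.71225618 0.25524126 0.17295051]
400 [397.8525 293.5275] [ 0.48290945 -0.15905236  0.1758721 ]
413 [449.72881356 298.16464891] [ 0.47317341 -0.24967838  0.1757622 ]
414 [504.51932367 301.50724638] [ 0.4656262  -0.34496836  0.17599097]
376 [317.77393617 319.72340426] [ 0.43993137 -0.01713681  0.17328014]
handle 228 [0.43681764 0.26536094 0.05421984]
```

View pics/t6.png

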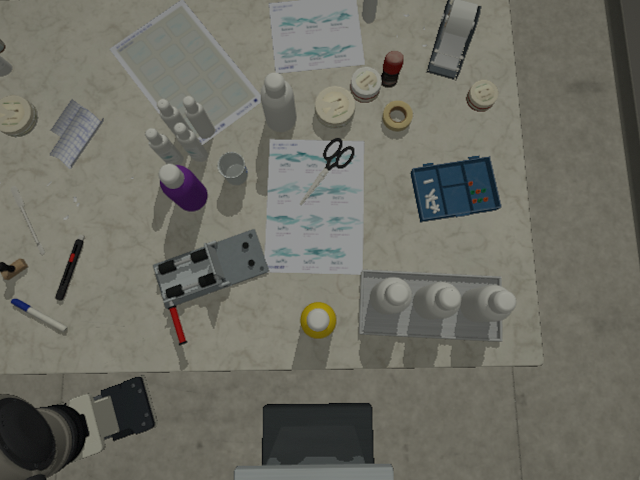

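The third bottle stands upright mid-gap at (445,298). Tray bottles a (397,290) and b (498,300) and the beaker (232,167) have not moved. The empty cradle is folded down, with the handle back at its starting point to within 2 mm, and the arm is clear.

```bash
python3 -c "
from cell import *
print(hand_in())"
```

```text
the job is handed in; nothing more can be done
None
```

The bottle now stands upright in the gap between the two tray bottles. The empty cradle is folded fully down, the tray bottles and beaker have not moved, and I handed the job in at about 22 s; no verdict came back.

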